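# Clear the inspection plate, then hold the loupe in focus over the gear

### The arm

A 6-joint arm with a two-finger parallel gripper is mounted at the origin on a cart in front of the work surface, level with it; the furniture and walls round the work are solid. World frame = base frame: x ahead of the robot, y to its left, z up, the work surface at z = 0. Lengths are in m, angles in rad, forces in N, time in s.
With the tool pointing down it reaches from about 0.375 to 0.9 m from the base axis. Payload 3.1 kg.
Tool frame: the origin (TCP) lies where the fingers leave the gripper's body, on its centre line; the fingertips stand 73 mm ahead of it and the grasp point (between the pads) lies 54 mm ahead of it; z points along the fingers, y is the line along which they close (so a half turn about z gives the same grasp; the last joint's range is limited). The gripper opens to 85 mm and grips with 20 to 120 N. Pads are 22 mm wide; open, the fingers measure 114 mm over their backs; the gripper's body (76 mm by 85 mm) begins 54 mm behind the grasp point. The pads swing forward as they close: fully open they stand 13 mm farther back than shut.
Start: joints at [-1.373, 0.527, 1.433, -0, 1.181, -0.178], TCP at [0.23, -0.581, 0.304] pointing down, gripper open.
Joint ranges: [-3.08, 3.08], [-0.75, 2.2], [0.22, 2.44], [-1.43, 4.57], [0, 2.65], [-2.85, 2.85]. Speed limits (rad/s): [2.79, 2.79, 3.14, 3.14, 3.14, 3.14].

### API

Orientations are given as a unit quaternion [x, y, z, w].
In Python, from station import manip gives the robot as it stands.
- The arm moves only by the shell command python3 -m crank 'ROWS' [FORCE]. ROWS is JSON, a list of rows, each an object with "dp": the shift along the tool's x, y, z normalised to -1 to 1, where 1 is 50 cm, a list of three; "delta_rot": the turn, a rotation vector about the tool's x, y, z normalised to -1 to 1, where 1 is 2 pi rad, a list of three; "fingers": the opening, from -1 (shut) to 1 (fully open). A call has 1 to 12 rows; each row shifts and turns the commanded pose from where the row before left it, along the tool's axes as they then stand; what a row does not reach is not made up. A row lasts 1/12 s, in which the tool goes at most 41.7 mm and 7.16 degrees, less where a joint would pass 70% of its speed; a pose out of reach is approached as far as the arm can. A call with a number of a shift or a turn outside -1 to 1 is refused whole. A call with a gripper value outside its range is refused whole. The fingers move at their own pace and stop on an object; FORCE is the grip in N (left out, the last holds). Time passes only in rows, so rows that do not move let the fingers close. It gives the time, the measured TCP pose, the force, the opening and the grip force at its end, in the units of the state.
- manip.sense(): the state, without advancing time (a new reading comes with each control period).
- manip.snapshot(name): name is "scene" or "top" or "wrist"; returns (picture, depth): 384x512x3 uint8, red, green, blue; 384x512 float32, m along the optical axis (not along the pixel's ray), 0 where there is no reading.
- manip.camera_model(name): a dict with "fx", "fy", "cx", "cy" (pixels), "origin" and "attitude" of the camera in the world. Camera axes: x right, y up, looking along -z (the intrinsics and any distortion apply to the point x, -y, -z); pixel columns grow to the right and rows downward; lengths in m; the calibration is good to about 2 mm. A picture is of the moment at which its call begins: read the wrist's pose just before it. camera_model takes no time and is no camera call; for the wrist camera it gives the pose at the moment of the call.
- manip.sign_off(): hands the job in; it is judged then, once.
The state is a dict: "t": time; "q": joint angles; "qd": joint speeds; "tau": joint torques, N m; "tcp_pos": TCP position; "tool_rot": TCP orientation; "force": force on the tool from outside, world axes, zero at the start; "ft_torque": the same for the moment, N m; "finger_gap": opening from 0.0 (shut) to 1.0 (fully open); "gripper_force": force on a finger pad.
Only numpy, scipy, OpenCV 4.12 (cv2) and the standard library are available. Lean on these libraries where they do the work, as an engineer would, in place of code of your own. Each camera call takes 0.05 s, during which the arm holds its last target. There are 200 camera calls.

### The job

Clear the inspection plate: put the clamping nut that stands on it into the bin that holds nuts and the bearing that lies on it into the bin that holds bearings, but leave the gear where it lies. Then pick up the loupe and hold it level and still, right way up, centred over the gear, with its lower rim at the height marked by the top of the pointer on the post, and finish while still holding it there. Leave everything else alone: the pointer, the bush and the oil bottle stay as they are.

Things in the scene. Friction and masses are not known exactly. Their poses are not given: they have to be found in the camera images.
- inspection_plate: Fixed plate, painted plain grey, on the bench, 200 (its x) x 280 (its y) mm, 15 mm thick; origin at the centre of its underside, z up, so its top is at z = 15 mm. At its x = +50, y = +120 mm a fixed steel post of 10 mm diameter rises 100 mm above the plate's top. It stands at a different place and yaw each time.
- focus_mark (a point): The focal height mark: tip of the pointer on the dark collar of the post, on the pointer's flat top face. The collar is 20 mm across and 12 mm high, its top flush with the pointer; the pointer is 8 mm wide and 3 mm thick, and this point lies 30 mm from the post's axis towards the plate's -y. Its height is 55 to 85 mm above the plate's top, different each time; the collar slides on the post with 8 N friction and must stay as found. z up.
- gear: Pale steel spur gear lying flat on the plate beside the post, 55 mm across, 24 mm high with its hub; loose; origin at the centre of its underside.
- clamp_nut: Black knurled clamping nut standing on the plate, loose: 34 mm across and 29 mm high (the upper 12 mm is narrower, 29 mm across), 220 g nominal; origin at the centre of its underside, z up.
- ball_bearing: Steel ball bearing lying flat on the plate, loose: 35 mm across, 11 mm high, 100 g; origin at the centre of its underside, z up. The nut's and the bearing's places may be swapped.
- nut_bin: Fixed open grey bin with two fixed black nuts like the loose one at its back. 120 (its x) x 140 (its y) mm outside, 32 mm high, walls and floor 3 mm; origin at the centre of its underside, z up. The two nuts stand at x = +34, y = -36 and +36 mm; the front half (x < 0) is empty.
- bearing_bin: Fixed open grey bin of the same shape and size as nut_bin, with two fixed bearings like the loose one at x = +34, y = -36 and +36 mm; the front half (x < 0) is empty. The two bins may have swapped places.
- loupe: Black waisted eye loupe standing on the bench, loose: 36 mm across at its wider top rim, narrower below, 38 mm high, 50 g; for contact it is a smooth, slightly tapering solid. Origin at the centre of its lower rim (underside), z up through the lens.
- bronze_bush: Bystander: plain bronze bush standing on the bench, 32 mm across, 34 mm high; origin at the centre of its underside.
- oil_bottle: Bystander: small oil bottle with a black spout, 30 mm across, 86 mm high; origin at the centre of its underside.

How it is judged:
By the outcome, as a careful person would: the job done as asked, in the order asked, and still so for the second after the job is handed in, while the arm keeps its last pose, push and grip.
It also fails if it takes over 70 s, if anything falls off the work surface, if the arm or the gripper's body presses on something with over 40 N, if the wrist force passes 120 N, or if a joint passes its speed limit or range.

## Working session

There is one attempt and no reset: what is moved stays moved. The work goes in short steps, Python scripts to look and compute and a shell command to move; the robot and the scene stay as the last step left them, time stands still between calls to the robot, and variables do not carry over. Pictures are saved under pics/ and viewed, at most 10 in all, crops included, and the job is handed in when it is done.

```bash
mkdir -p pics; cat > h.py <<'E'
import numpy as np,cv2
from scipy.spatial.transform import Rotation as R
from station import manip
def snap(n):
    m=manip.camera_model(n); im,d=manip.snapshot(n)
    return m,im,d
def att(m):
    a=np.array(m["attitude"],float)
    return R.from_quat(a).as_matrix() if a.size==4 else a.reshape(3,3)
def cloud(m,d):
    v,u=np.indices(d.shape)
    P=np.stack([(u-m["cx"])/m["fx"]*d,-(v-m["cy"])/m["fy"]*d,-d],-1)
    W=P@att(m).T+np.array(m["origin"]); W[d==0]=np.nan
    return W
E
python3 - <<'E'
from h import *
print(manip.sense())
for n in("top","scene"):
    m,im,d=snap(n);print(m);np.savez(f"{n}.npz",im=im,d=d,W=cloud(m,d))
    cv2.imwrite(f"pics/{n}.png",cv2.resize(im[:,:,::-1],(800,600)))
E
```

```text
{'t': 0.0, 'q': array([-1.37247466e+00,  5.28449539e-01,  1.43391521e+00,  3.48117536e-05,
        1.18138612e+00, -1.78485606e-01]), 'qd': array([ 0.0007263 , -0.00031938, -0.00167689,  0.00027999, -0.00050022,
       -0.00157315]), 'tau': array([-1.76569461e-03, -4.42362893e+01, -1.78022915e+01, -4.77775739e-04,
        8.42971931e-03, -8.48377795e-06]), 'tcp_pos': array([ 0.22990089, -0.58057493,  0.30293955]), 'tool_rot': array([ 9.82305140e-01,  1.87284404e-01,  5.39238786e-06, -1.07921261e-03]), 'force': array([-1.74081389e-04, -1.20117365e-03, -6.39287449e-01]), 'ft_torque': array([0.01354717, 0.05811941, 0.00850214]), 'gripper_force': 0.0, 'finger_gap': 0.9995580663180018}
{'fx': 391.6346340941175, 'fy': 391.6346340941175, 'cx': 259.14051209795747, 'cy': 192.80086840949104, 'origin': array([0.32299862, 0.0705326 , 1.31594516]), 'attitude': array([ 0.05460035, -0.04979888, -0.6955766 ,  0.71464122])}
{'fx': 365.99610246630465, 'fy': 365.99610246630465, 'cx': 254.35138998942517, 'cy': 191.49161328550014, 'origin': array([0.16684072, 0.64017272, 0.88127673]), 'attitude': array([-0.09294318,  0.32302427,  0.91075414, -0.23988284])}
```

View pics/top.png

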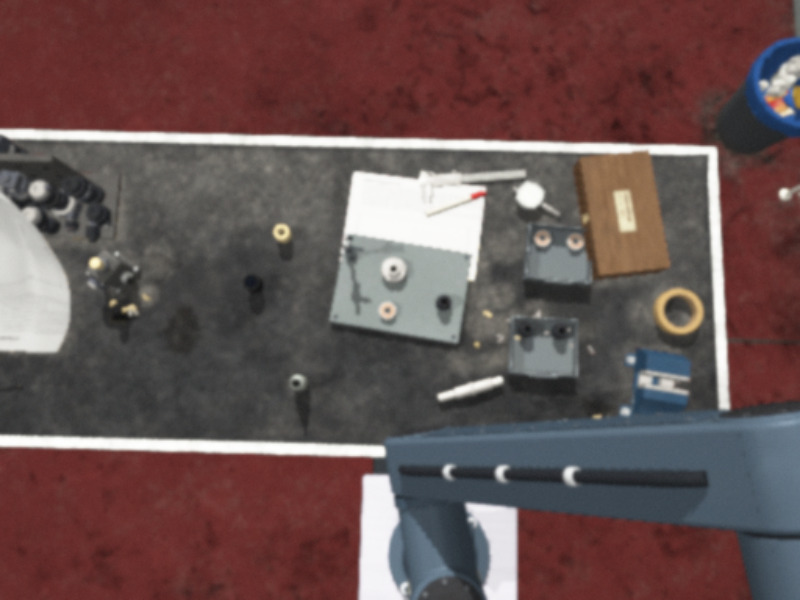

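View pics/scene.png

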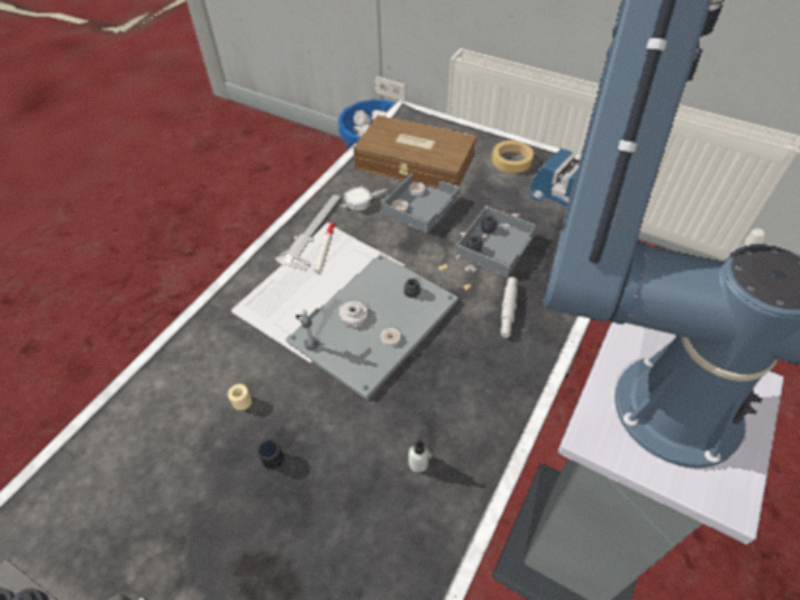

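The top view (800x600) shows the gear at (393,269), bearing (388,310), nut (444,302), post (350,250), loupe (254,284), bush (282,233) and bottle (298,383). The bearing bin is at (558,255) and the nut bin at (543,347). The scene view agrees.

```bash
cat > m.py <<'E'
from h import *
Z={n:np.load(n+".npz") for n in("top","scene")}
def circ(P,zl,zh,c,r):
    s=(P[:,2]>zl)&(P[:,2]<zh)&(np.hypot(P[:,0]-c[0],P[:,1]-c[1])<r); return P[s]
T=Z["top"]["W"]; 
def near(p):
    v,u=int(p[1]/1.5625),int(p[0]/1.5625); return T[v,u]
g={k:near(p) for k,p in dict(gear=(393,269),brg=(388,310),nut=(444,302),loupe=(254,284),bush=(282,233),bot=(298,383),bb=(558,265),nb=(543,360),post=(350,243),plate=(420,320)).items()}
for k,p in g.items(): print(k,p.round(4))
for n in Z:
    P=Z[n]["W"].reshape(-1,3); P=P[~np.isnan(P[:,0])]
    print(n)
    for k,zl,zh in(("gear",.022,.05),("brg",.0195,.035),("nut",.025,.055),("loupe",.012,.05),("bush",.012,.045)):
        Q=circ(P,zl,zh,g[k],.04)
        if len(Q)<3: print(k,len(Q));continue
        top=Q[Q[:,2]>np.percentile(Q[:,2],90)-.004]
        print(k,len(Q),"mid",((Q.max(0)+Q.min(0))/2).round(4),"ext",np.ptp(Q,axis=0).round(4),"zmax",Q[:,2].max().round(4),"topmean",top.mean(0).round(4))
    Q=circ(P,.010,.018,g["plate"],.25); 
    (c,s,a)=cv2.minAreaRect(Q[:,:2].astype(np.float32)); print("plate",c,s,a,np.median(Q[:,2]))
    for k in("bb","nb"):
        Q=circ(P,.024,.036,g[k],.1); (c,s,a)=cv2.minAreaRect(Q[:,:2].astype(np.float32)); print(k,c,s,a,Q[:,2].max(),len(Q))
    Q=circ(P,.06,.2,g["post"],.07)
    print("post pts",len(Q)); print(Q[np.argsort(Q[:,2])].round(4)[::max(1,len(Q)//25)])
E
python3 m.py; python3 - <<'E'
from h import *
a=cv2.imread("pics/top.png");im=np.load("top.npz")["im"][:,:,::-1]
c=im[100:230,130:390]; cv2.imwrite("pics/topc.png",cv2.resize(c,(780,390),interpolation=cv2.INTER_CUBIC))
E
```

```text
gear [0.5828 0.1109 0.0357]
brg [0.4973 0.1187 0.0195]
nut [ 0.5159 -0.0006  0.0296]
loupe [0.544  0.4049 0.0387]
bush [0.6641 0.3596 0.0018]
bot [0.336  0.2957 0.067 ]
bb [ 0.6095 -0.2499  0.0027]
nb [ 0.4005 -0.2141  0.0047]
post [0.6237 0.197  0.0957]
plate [0.479  0.0515 0.0186]
top
gear 196 mid [0.5844 0.1077 0.0358] ext [0.0545 0.0536 0.021 ] zmax 0.0463 topmean [0.585  0.1051 0.0396]
brg 127 mid [0.4956 0.1185 0.0265] ext [0.0714 0.0738 0.0141] zmax 0.0336 topmean [0.4958 0.1178 0.0283]
nut 82 mid [0.516  0.001  0.0375] ext [0.033  0.03   0.0234] zmax 0.0491 topmean [ 5.16e-01 -2.00e-04  4.53e-02]
loupe 107 mid [0.5475 0.4088 0.0287] ext [0.0344 0.0338 0.0329] zmax 0.0452 topmean [0.5476 0.4093 0.0395]
bush 73 mid [0.6583 0.3515 0.0274] ext [0.0308 0.0302 0.0306] zmax 0.0427 topmean [0.6585 0.351  0.037 ]
plate (0.5189787149429321, 0.01932196319103241) (0.43010231852531433, 0.41007137298583984) 81.9654769897461 0.015404387081666915
bb (0.6265326142311096, -0.26143911480903625) (0.17120154201984406, 0.12625032663345337) 86.99398803710938 0.035946425723760056 220
nb (0.425523847
[... 1881 characters left out ...]
113
[[0.6157 0.2064 0.0605]
 [0.6137 0.2074 0.0679]
 [0.6113 0.2007 0.0707]
 [0.632  0.2021 0.0819]
 [0.6339 0.204  0.0828]
 [0.6291 0.2004 0.0864]
 [0.6132 0.2037 0.0868]
 [0.6219 0.2054 0.0876]
 [0.6056 0.2046 0.0882]
 [0.6371 0.2028 0.0885]
 [0.6301 0.2031 0.0887]
 [0.6173 0.1926 0.0895]
 [0.6111 0.2012 0.0897]
 [0.6185 0.2095 0.09  ]
 [0.6088 0.1807 0.0903]
 [0.6103 0.1737 0.0905]
 [0.606  0.2034 0.0911]
 [0.608  0.2051 0.0917]
 [0.6151 0.2091 0.0918]
 [0.6138 0.197  0.0921]
 [0.6088 0.1944 0.0924]
 [0.6118 0.2042 0.0927]
 [0.6125 0.2071 0.0957]
 [0.6159 0.2058 0.1009]
 [0.6112 0.2023 0.1043]
 [0.6101 0.2026 0.1097]
 [0.6185 0.2035 0.1142]
 [0.6176 0.2    0.1152]
 [0.6103 0.2052 0.1169]]
```

```bash
python3 -m crank '[{"dp":[0,0,0],"delta_rot":[0,0,0.015],"fingers":1},{"dp":[0,0,0],"delta_rot":[0,0,0.015],"fingers":1},{"dp":[0,0,0],"delta_rot":[0,0,0.015],"fingers":1},{"dp":[0,0,0],"delta_rot":[0,0,0.015],"fingers":1},{"dp":[0.03,-0.065,0],"delta_rot":[0,0,0],"fingers":1},{"dp":[0.03,-0.065,0],"delta_rot":[0,0,0],"fingers":1},{"dp":[0.03,-0.065,0],"delta_rot":[0,0,0],"fingers":1},{"dp":[0.03,-0.065,0],"delta_rot":[0,0,0],"fingers":1},{"dp":[0.03,-0.065,0],"delta_rot":[0,0,0],"fingers":1},{"dp":[0.03,-0.065,0],"delta_rot":[0,0,0],"fingers":1},{"dp":[0.03,-0.065,0],"delta_rot":[0,0,0],"fingers":1},{"dp":[0.03,-0.065,0],"delta_rot":[0,0,0],"fingers":1}]' 40
python3 -m crank '[{"dp":[0.03,-0.065,0],"delta_rot":[0,0,0],"fingers":1},{"dp":[0.03,-0.065,0],"delta_rot":[0,0,0],"fingers":1},{"dp":[0.03,-0.065,0],"delta_rot":[0,0,0],"fingers":1},{"dp":[0.03,-0.065,0],"delta_rot":[0,0,0],"fingers":1},{"dp":[0.03,-0.065,0],"delta_rot":[0,0,0],"fingers":1},{"dp":[0.03,-0.065,0],"delta_rot":[0,0,0],"fingers":1},{"dp":[0.03,-0.065,0],"delta_rot":[0,0,0],"fingers":1},{"dp":[0.03,-0.065,0],"delta_rot":[0,0,0],"fingers":1},{"dp":[0.03,-0.065,0],"delta_rot":[0,0,0],"fingers":1},{"dp":[0.03,-0.065,0],"delta_rot":[0,0,0],"fingers":1},{"dp":[0,0,0],"delta_rot":[0,0,0],"fingers":0.1},{"dp":[0,0,0],"delta_rot":[0,0,0],"fingers":0.1}]'
python3 - <<'E'
from h import *
s=manip.sense();print(s["tcp_pos"],s["q"])
m,im,d=snap("wrist");print(m);np.savez("wrist1.npz",im=im,d=d,W=cloud(m,d))
cv2.imwrite("pics/w1.png",im[:,:,::-1])
E
```

```text
t: 1.1
tcp_pos: [0.3503, -0.3193, 0.3037]
tool_rot: [1.0, -0.0, -0.0, -0.0]
force: [0.9, -0.3, 0.1]
finger_gap: 0.999
gripper_force: 0.0
t: 2.1
tcp_pos: [0.5002, 0.0055, 0.3035]
tool_rot: [1.0, 0.002, -0.0, 0.0]
force: [-0.3, -0.0, -0.1]
finger_gap: 0.745
gripper_force: 0.0
[0.5001848  0.00549463 0.30353414] [-2.12654490e-01  3.61227289e-01  1.74012198e+00 -3.23034038e-04
  1.04100496e+00  1.35421057e+00]
{'fx': 267.90896476471585, 'fy': 267.90896476471585, 'cx': 254.3693726119465, 'cy': 189.65408286170182, 'origin': array([0.56855318, 0.00420843, 0.37302245]), 'attitude': array([-0.09613653,  0.095268  , -0.69920134,  0.70199662])}
```

View pics/w1.png

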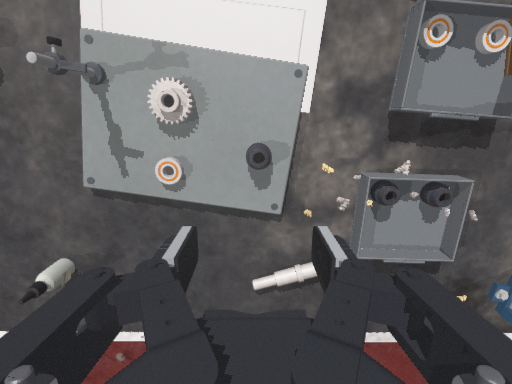

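The wrist view shows the nut at (259,156), bearing (169,171), gear (170,101), pointer near (40,60), and both bins on the right at (412,215) and (465,60). I'll refine positions from this view.

```bash
cat > m2.py <<'E'
from h import *
f=np.load("wrist1.npz");W=f["W"];P=W.reshape(-1,3);P=P[~np.isnan(P[:,0])]
G=dict(nut=(.5155,.0),brg=(.496,.119),gear=(.583,.109))
for k,zl,zh in(("gear",.022,.05),("brg",.021,.035),("nut",.025,.055)):
    c=np.array(G[k]);s=(P[:,2]>zl)&(P[:,2]<zh)&(np.hypot(*(P[:,:2]-c).T)<.033);Q=P[s]
    (e,r)=cv2.minEnclosingCircle(Q[:,:2].astype(np.float32))
    top=Q[Q[:,2]>np.percentile(Q[:,2],95)-.006]
    print(k,len(Q),"mid",((Q.max(0)+Q.min(0))/2).round(4),"circ",np.round(e,4),round(r,4),"topmid",((top.max(0)+top.min(0))/2).round(4),"zmed top",np.median(top[:,2]).round(4))
s=(abs(P[:,0]-.54)<.06)&(abs(P[:,1]-.05)<.03);print("plate z",np.median(P[s,2]))
for k,c in(("nb",(.4256,-.208)),("bb",(.627,-.257))):
    s=(P[:,2]>.022)&(P[:,2]<.040)&(abs(P[:,0]-c[0])<.08)&(abs(P[:,1]-c[1])<.09);Q=P[s]
    print(k,cv2.minAreaRect(Q[:,:2].astype(np.float32)),len(Q),Q.min(0),Q.max(0))
s=(P[:,2]>.08)&(P[:,2]<.1)&(np.hypot(P[:,0]-.612,P[:,1]-.19)<.05)&(P[:,1]<.187);Q=P[s];print("pointer",len(Q),Q.mean(0),Q.min(0),Q.max(0),np.median(Q[:,2]))
E
python3 m2.py
```

```text
gear 1566 mid [0.5852 0.1073 0.0314] circ [0.5847 0.1076] 0.0279 topmid [0.5847 0.1076 0.037 ] zmed top 0.0385
brg 480 mid [0.4972 0.1177 0.0244] circ [0.4972 0.118 ] 0.018 topmid [0.4972 0.1177 0.0244] zmed top 0.025
nut 522 mid [ 0.5175 -0.0015  0.0351] circ [ 0.5174 -0.0013] 0.0168 topmid [ 0.5181 -0.0013  0.0415] zmed top 0.0428
plate z 0.300206728489942
nb ((0.4277411103248596, -0.21351401507854462), (0.14133694767951965, 0.1249404102563858), 88.24819946289062) 2482 [ 0.36554389 -0.28553331  0.02200372] [ 0.49216352 -0.14183907  0.03344514]
bb ((0.6280520558357239, -0.24739769101142883), (0.1399959772825241, 0.125142902135849), 85.8760757446289) 1850 [ 0.56370481 -0.31404258  0.02200888] [ 0.69398208 -0.17374414  0.03437574]
pointer 187 [0.61361964 0.17721078 0.09045296] [0.60851366 0.16768027 0.08734357] [0.61884981 0.18690127 0.09277311] 0.09041824758437567
```

```bash
python3 -m crank '[{"dp":[0.034,0.014,0.04],"delta_rot":[0,0,0],"fingers":0.3},{"dp":[0,0,0.05],"delta_rot":[0,0,0],"fingers":0.3},{"dp":[0,0,0.05],"delta_rot":[0,0,0],"fingers":0.3},{"dp":[0,0,0.05],"delta_rot":[0,0,0],"fingers":0.3},{"dp":[0,0,0.05],"delta_rot":[0,0,0],"fingers":0.3},{"dp":[0,0,0.05],"delta_rot":[0,0,0],"fingers":0.3},{"dp":[0,0,0.04],"delta_rot":[0,0,0],"fingers":0.3},{"dp":[0,0,0.03],"delta_rot":[0,0,0],"fingers":0.3},{"dp":[0,0,0.02],"delta_rot":[0,0,0],"fingers":0.3},{"dp":[0,0,0.02],"delta_rot":[0,0,0],"fingers":0.3},{"dp":[0,0,0],"delta_rot":[0,0,0],"fingers":0.3},{"dp":[0,0,0],"delta_rot":[0,0,0],"fingers":0.3}]' 40
```

```text
t: 3.15
tcp_pos: [0.517, -0.0038, 0.1039]
tool_rot: [1.0, -0.001, -0.0, -0.0]
force: [1.3, 0.3, 0.5]
finger_gap: 0.648
gripper_force: 0.0
```

```bash
python3 -m crank '[{"dp":[0,-0.005,0.01],"delta_rot":[0,0,0],"fingers":0.3},{"dp":[0,0,0.012],"delta_rot":[0,0,0],"fingers":0.3},{"dp":[0,0,0],"delta_rot":[0,0,0],"fingers":-1},{"dp":[0,0,0],"delta_rot":[0,0,0],"fingers":-1},{"dp":[0,0,0],"delta_rot":[0,0,0],"fingers":-1},{"dp":[0,0,0],"delta_rot":[0,0,0],"fingers":-1},{"dp":[0,0,0],"delta_rot":[0,0,0],"fingers":-1},{"dp":[0,0,0],"delta_rot":[0,0,0],"fingers":-1}]' 40; python3 - <<'E'
from h import *
s=manip.sense();print(s["tcp_pos"],s["force"])
m,im,d=snap("wrist");cv2.imwrite("pics/w2.png",im[:,:,::-1])
E
```

```text
t: 3.82
tcp_pos: [0.517, -0.0004, 0.0932]
tool_rot: [1.0, -0.0, 0.0, -0.0]
force: [-0.8, 2.1, 3.3]
finger_gap: 0.365
gripper_force: 40.0
[ 5.17041936e-01 -4.37109082e-04  9.32271700e-02] [-0.83299372  2.09534936  3.3234003 ]
```

View pics/w2.png

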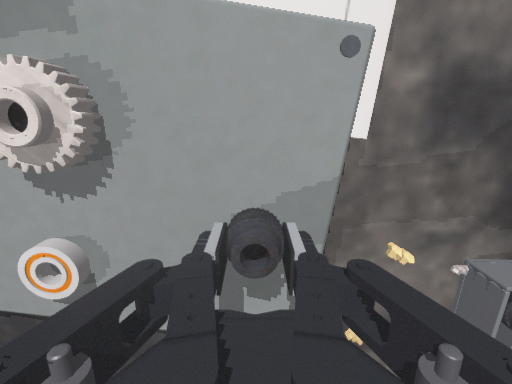

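The nut is between the pads at (255,245) and gripped at 40 N. Lifting it and carrying it to the nut bin.

```bash
python3 -m crank '[{"dp":[0,0,-0.02],"delta_rot":[0,0,0],"fingers":-1},{"dp":[0,0,-0.05],"delta_rot":[0,0,0],"fingers":-1},{"dp":[0,0,-0.06],"delta_rot":[0,0,0],"fingers":-1},{"dp":[0,0,-0.06],"delta_rot":[0,0,0],"fingers":-1},{"dp":[-0.029,0.053,-0.01],"delta_rot":[0,0,0],"fingers":-1},{"dp":[-0.029,0.053,0],"delta_rot":[0,0,0],"fingers":-1},{"dp":[-0.029,0.053,0],"delta_rot":[0,0,0],"fingers":-1},{"dp":[-0.029,0.053,0],"delta_rot":[0,0,0],"fingers":-1},{"dp":[-0.029,0.053,0],"delta_rot":[0,0,0],"fingers":-1},{"dp":[-0.029,0.053,0],"delta_rot":[0,0,0],"fingers":-1},{"dp":[-0.029,0.053,0],"delta_rot":[0,0,0],"fingers":-1},{"dp":[-0.029,0.053,0],"delta_rot":[0,0,0],"fingers":-1}]'
python3 -m crank '[{"dp":[0,0,0.03],"delta_rot":[0,0,0],"fingers":-1},{"dp":[0,0,0.04],"delta_rot":[0,0,0],"fingers":-1},{"dp":[0,0,0.04],"delta_rot":[0,0,0],"fingers":-1},{"dp":[0,0,0.03],"delta_rot":[0,0,0],"fingers":-1},{"dp":[0,0,0.02],"delta_rot":[0,0,0],"fingers":-1},{"dp":[0,0,0],"delta_rot":[0,0,0],"fingers":-1},{"dp":[0,0,0],"delta_rot":[0,0,0],"fingers":-1}]'
```

```text
t: 4.87
tcp_pos: [0.4, -0.2139, 0.1932]
tool_rot: [1.0, -0.0, -0.0, 0.0]
force: [0.5, -0.3, -3.3]
finger_gap: 0.366
gripper_force: 40.4
t: 5.45
tcp_pos: [0.4009, -0.2127, 0.1127]
tool_rot: [1.0, -0.0, -0.0, -0.0]
force: [0.1, -0.6, -3.1]
finger_gap: 0.367
gripper_force: 40.5
```

```bash
python3 -m crank '[{"dp":[0,0,0.02],"delta_rot":[0,0,0],"fingers":-1},{"dp":[0,0,0.02],"delta_rot":[0,0,0],"fingers":-1},{"dp":[0,0,0.014],"delta_rot":[0,0,0],"fingers":-1},{"dp":[0,0,0.008],"delta_rot":[0,0,0],"fingers":-1},{"dp":[0,0,0],"delta_rot":[0,0,0],"fingers":-1},{"dp":[0,0,0],"delta_rot":[0,0,0],"fingers":-1}]'
```

```text
t: 5.95
tcp_pos: [0.4011, -0.2126, 0.0819]
tool_rot: [1.0, -0.0, -0.0, -0.0]
force: [-0.2, -0.9, -1.7]
finger_gap: 0.366
gripper_force: 40.5
```

```bash
python3 -m crank '[{"dp":[0,0,0.001],"delta_rot":[0,0,0],"fingers":0.2},{"dp":[0,0,0],"delta_rot":[0,0,0],"fingers":0.2},{"dp":[0,0,0],"delta_rot":[0,0,0],"fingers":0.2},{"dp":[0,0,0],"delta_rot":[0,0,0],"fingers":0.2},{"dp":[0,0,-0.02],"delta_rot":[0,0,0],"fingers":0.2},{"dp":[0,0,-0.05],"delta_rot":[0,0,0],"fingers":0.2},{"dp":[0,0,-0.06],"delta_rot":[0,0,0],"fingers":0.2},{"dp":[0,0,-0.06],"delta_rot":[0,0,0],"fingers":0.2},{"dp":[0,0,-0.05],"delta_rot":[0,0,0],"fingers":0.2},{"dp":[0,0,0],"delta_rot":[0,0,0],"fingers":0.2}]'; python3 - <<'E'
from h import *
m,im,d=snap("wrist");cv2.imwrite("pics/w3.png",im[:,:,::-1])
E
```

```text
t: 6.78
tcp_pos: [0.4027, -0.2139, 0.2062]
tool_rot: [1.0, 0.0, 0.004, 0.003]
force: [1.0, 0.0, 0.0]
finger_gap: 0.604
gripper_force: 0.0
```

View pics/w3.png

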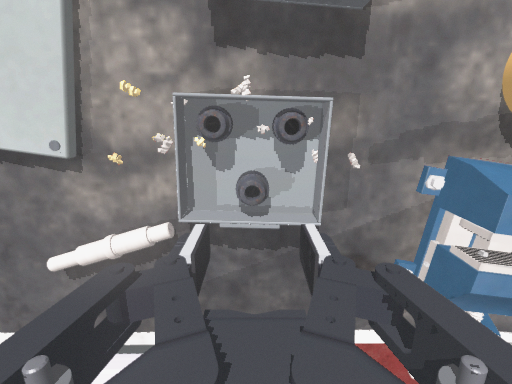

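The nut stands upright in the front of the nut bin at (252,190). Next is the bearing.

```bash
python3 -m crank '[{"dp":[0.016,-0.055,0],"delta_rot":[0,0,0],"fingers":0.2},{"dp":[0.016,-0.055,0],"delta_rot":[0,0,0],"fingers":0.2},{"dp":[0.016,-0.055,0],"delta_rot":[0,0,0],"fingers":0.2},{"dp":[0.016,-0.055,0],"delta_rot":[0,0,0],"fingers":0.2},{"dp":[0.016,-0.055,0],"delta_rot":[0,0,0],"fingers":0.2},{"dp":[0.016,-0.055,0],"delta_rot":[0,0,0],"fingers":0.2},{"dp":[0.016,-0.055,0],"delta_rot":[0,0,0],"fingers":0.2},{"dp":[0.016,-0.055,0],"delta_rot":[0,0,0],"fingers":0.2},{"dp":[0.016,-0.055,0],"delta_rot":[0,0,0],"fingers":0.2},{"dp":[0.016,-0.055,0],"delta_rot":[0,0,0],"fingers":0.2},{"dp":[0.016,-0.055,0],"delta_rot":[0,0,0],"fingers":0.2},{"dp":[0.016,-0.055,0],"delta_rot":[0,0,0],"fingers":0.2}]'
python3 -m crank '[{"dp":[0,0,0.03],"delta_rot":[0,0,0],"fingers":0.2},{"dp":[0,0,0.05],"delta_rot":[0,0,0],"fingers":0.2},{"dp":[0,0,0.05],"delta_rot":[0,0,0],"fingers":0.2},{"dp":[0,0,0.03],"delta_rot":[0,0,0],"fingers":0.2},{"dp":[0,0,0.02],"delta_rot":[0,0,0],"fingers":0.2},{"dp":[0,0,0],"delta_rot":[0,0,0],"fingers":0.2},{"dp":[0,0,0],"delta_rot":[0,0,0],"fingers":0.2}]'
```

```text
t: 7.83
tcp_pos: [0.4964, 0.1188, 0.2005]
tool_rot: [1.0, -0.0, -0.001, 0.0]
force: [0.3, 0.1, -0.4]
finger_gap: 0.601
gripper_force: 0.0
t: 8.42
tcp_pos: [0.4967, 0.1172, 0.1108]
tool_rot: [1.0, -0.0, -0.001, 0.0]
force: [-0.1, 0.1, -0.2]
finger_gap: 0.598
gripper_force: 0.0
```

```bash
python3 -m crank '[{"dp":[0,0,0.02],"delta_rot":[0,0,0],"fingers":0.1},{"dp":[0,0,0.012],"delta_rot":[0,0,0],"fingers":0.1},{"dp":[0,0,0.007],"delta_rot":[0,0,0],"fingers":0.0},{"dp":[0,0,0],"delta_rot":[0,0,0],"fingers":0.0},{"dp":[0,0,0],"delta_rot":[0,0,0],"fingers":0.0}]' 40
python3 -m crank '[{"dp":[0,0,0],"delta_rot":[0,0,0],"fingers":-1},{"dp":[0,0,0],"delta_rot":[0,0,0],"fingers":-1},{"dp":[0,0,0],"delta_rot":[0,0,0],"fingers":-1},{"dp":[0,0,0],"delta_rot":[0,0,0],"fingers":-1},{"dp":[0,0,0],"delta_rot":[0,0,0],"fingers":-1}]'
```

```text
t: 8.83
tcp_pos: [0.4971, 0.1173, 0.0919]
tool_rot: [1.0, -0.0, 0.0, -0.0]
force: [-0.2, -1.1, 0.2]
finger_gap: 0.5
gripper_force: 0.0
t: 9.25
tcp_pos: [0.4973, 0.1173, 0.0925]
tool_rot: [1.0, -0.0, 0.0, -0.0]
force: [-0.6, 0.6, 6.8]
finger_gap: 0.382
gripper_force: 39.6
```

```bash
python3 -m crank '[{"dp":[0,0,-0.01],"delta_rot":[0,0,0],"fingers":-1},{"dp":[0,0,-0.04],"delta_rot":[0,0,0],"fingers":-1},{"dp":[0,0,-0.06],"delta_rot":[0,0,0],"fingers":-1},{"dp":[0,0,-0.06],"delta_rot":[0,0,0],"fingers":-1},{"dp":[0,0,-0.04],"delta_rot":[0,0,0],"fingers":-1},{"dp":[0,0,0],"delta_rot":[0,0,0],"fingers":-1}]'
python3 -m crank '[{"dp":[0.0172,0.0605,0],"delta_rot":[0,0,0],"fingers":-1},{"dp":[0.0172,0.0605,0],"delta_rot":[0,0,0],"fingers":-1},{"dp":[0.0172,0.0605,0],"delta_rot":[0,0,0],"fingers":-1},{"dp":[0.0172,0.0605,0],"delta_rot":[0,0,0],"fingers":-1},{"dp":[0.0172,0.0605,0],"delta_rot":[0,0,0],"fingers":-1},{"dp":[0.0172,0.0605,0],"delta_rot":[0,0,0],"fingers":-1},{"dp":[0.0172,0.0605,0],"delta_rot":[0,0,0],"fingers":-1},{"dp":[0.0172,0.0605,0],"delta_rot":[0,0,0],"fingers":-1},{"dp":[0.0172,0.0605,0],"delta_rot":[0,0,0],"fingers":-1},{"dp":[0.0172,0.0605,0],"delta_rot":[0,0,0],"fingers":-1},{"dp":[0.0172,0.0605,0],"delta_rot":[0,0,0],"fingers":-1},{"dp":[0.0172,0.0605,0],"delta_rot":[0,0,0],"fingers":-1}]'
python3 -m crank '[{"dp":[0,0,0],"delta_rot":[0,0,0],"fingers":-1},{"dp":[0,0,0],"delta_rot":[0,0,0],"fingers":-1}]'
python3 - <<'E'
from h import *
m,im,d=snap("wrist");W=cloud(m,d);P=W.reshape(-1,3);P=P[~np.isnan(P[:,0])]
s=(P[:,2]>.025)&(P[:,2]<.037)&(abs(P[:,0]-.628)<.09)&(abs(P[:,1]+.25)<.11)
print(cv2.minAreaRect(P[s,:2].astype(np.float32)),P[s].min(0),P[s].max(0))
cv2.imwrite("pics/w4.png",im[:,:,::-1])
E
```

```text
t: 9.75
tcp_pos: [0.4992, 0.1175, 0.2008]
tool_rot: [1.0, 0.0, 0.004, -0.0]
force: [1.2, -0.2, -1.4]
finger_gap: 0.38
gripper_force: 39.9
t: 10.75
tcp_pos: [0.5997, -0.2469, 0.1953]
tool_rot: [1.0, -0.0, -0.001, -0.001]
force: [0.0, -0.0, -1.9]
finger_gap: 0.378
gripper_force: 40.0
t: 10.92
tcp_pos: [0.5999, -0.2474, 0.1954]
tool_rot: [1.0, -0.002, -0.001, -0.0]
force: [-0.1, 0.6, -2.3]
finger_gap: 0.379
gripper_force: 40.0
((0.6336836218833923, -0.24083426594734192), (0.15197482705116272, 0.14428414404392242), 7.278243064880371) [ 0.56569701 -0.32048018  0.02501367] [ 0.7179538  -0.17515408  0.03691509]
```

View pics/w4.png

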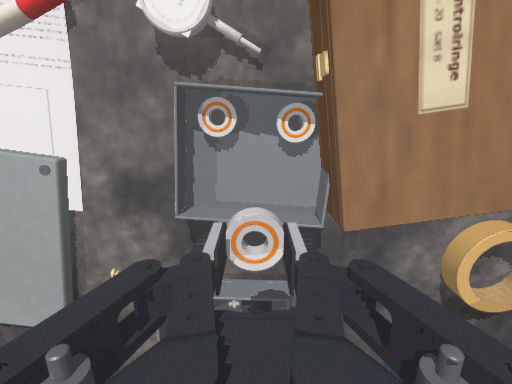

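The bearing is held level at (255,240) over the front of the bearing bin. Lowering it.

```bash
python3 -m crank '[{"dp":[0,0,0.03],"delta_rot":[0,0,0],"fingers":-1},{"dp":[0,0,0.05],"delta_rot":[0,0,0],"fingers":-1},{"dp":[0,0,0.05],"delta_rot":[0,0,0],"fingers":-1},{"dp":[0,0,0.04],"delta_rot":[0,0,0],"fingers":-1},{"dp":[0,0,0.03],"delta_rot":[0,0,0],"fingers":-1},{"dp":[0,0,0.015],"delta_rot":[0,0,0],"fingers":-1},{"dp":[0,0,0.01],"delta_rot":[0,0,0],"fingers":-1},{"dp":[0,0,0],"delta_rot":[0,0,0],"fingers":-1},{"dp":[0,0,0],"delta_rot":[0,0,0],"fingers":-1}]'
```

```text
t: 11.72
tcp_pos: [0.6005, -0.2453, 0.0849]
tool_rot: [1.0, 0.0, 0.0, 0.0]
force: [-1.2, 0.3, -0.7]
finger_gap: 0.379
gripper_force: 40.0
```

```bash
python3 -m crank '[{"dp":[0,0,0.004],"delta_rot":[0,0,0],"fingers":-1},{"dp":[0,0,0.003],"delta_rot":[0,0,0],"fingers":-1},{"dp":[0,0,0],"delta_rot":[0,0,0],"fingers":-1}]'
python3 -m crank '[{"dp":[0,0,0],"delta_rot":[0,0,0],"fingers":0.1},{"dp":[0,0,0],"delta_rot":[0,0,0],"fingers":0.1},{"dp":[0,0,0],"delta_rot":[0,0,0],"fingers":0.1},{"dp":[0,0,0],"delta_rot":[0,0,0],"fingers":0.1},{"dp":[0,0,-0.02],"delta_rot":[0,0,0],"fingers":0.1},{"dp":[0,0,-0.05],"delta_rot":[0,0,0],"fingers":0.1},{"dp":[0,0,-0.06],"delta_rot":[0,0,0],"fingers":0.1},{"dp":[0,0,-0.06],"delta_rot":[0,0,0],"fingers":0.1},{"dp":[0,0,-0.06],"delta_rot":[0,0,0],"fingers":0.1},{"dp":[0,0,-0.06],"delta_rot":[0,0,0],"fingers":0.1},{"dp":[0,0,0],"delta_rot":[0,0,0],"fingers":0.2}]'
python3 - <<'E'
from h import *
m,im,d=snap("wrist");cv2.imwrite("pics/w5.png",im[:,:,::-1])
E
```

```text
t: 11.97
tcp_pos: [0.6005, -0.2458, 0.0815]
tool_rot: [1.0, -0.0, 0.0, 0.0]
force: [0.5, 0.0, -1.3]
finger_gap: 0.382
gripper_force: 40.0
t: 12.88
tcp_pos: [0.6032, -0.2473, 0.2438]
tool_rot: [1.0, 0.0, 0.006, 0.004]
force: [0.4, -0.4, -0.2]
finger_gap: 0.6
gripper_force: 0.0
```

View pics/w5.png

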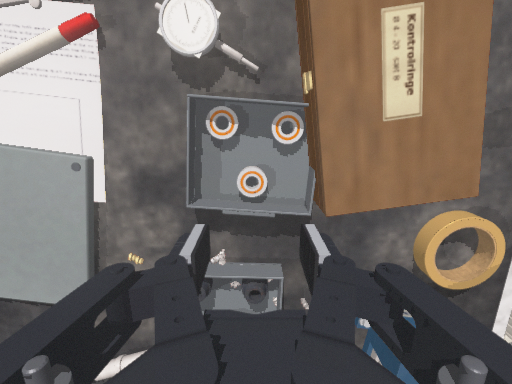

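The bearing lies flat in the bearing bin at (252,181). Next is the loupe.

```bash
python3 -m crank '[{"dp":[-0.0054,-0.0656,0],"delta_rot":[0,0,0],"fingers":0.3},{"dp":[-0.0054,-0.0656,0],"delta_rot":[0,0,0],"fingers":0.3},{"dp":[-0.0054,-0.0656,0],"delta_rot":[0,0,0],"fingers":0.3},{"dp":[-0.0054,-0.0656,0],"delta_rot":[0,0,0],"fingers":0.3},{"dp":[-0.0054,-0.0656,0],"delta_rot":[0,0,0],"fingers":0.3},{"dp":[-0.0054,-0.0656,0],"delta_rot":[0,0,0],"fingers":0.3},{"dp":[-0.0054,-0.0656,0],"delta_rot":[0,0,0],"fingers":0.3},{"dp":[-0.0054,-0.0656,0],"delta_rot":[0,0,0],"fingers":0.3},{"dp":[-0.0054,-0.0656,0],"delta_rot":[0,0,0],"fingers":0.3},{"dp":[-0.0054,-0.0656,0],"delta_rot":[0,0,0],"fingers":0.3}]'
python3 -m crank '[{"dp":[-0.0054,-0.0656,0],"delta_rot":[0,0,0],"fingers":0.3},{"dp":[-0.0054,-0.0656,0],"delta_rot":[0,0,0],"fingers":0.3},{"dp":[-0.0054,-0.0656,0],"delta_rot":[0,0,0],"fingers":0.3},{"dp":[-0.0054,-0.0656,0],"delta_rot":[0,0,0],"fingers":0.3},{"dp":[-0.0054,-0.0656,0],"delta_rot":[0,0,0],"fingers":0.3},{"dp":[-0.0054,-0.0656,0],"delta_rot":[0,0,0],"fingers":0.3},{"dp":[-0.0054,-0.0656,0],"delta_rot":[0,0,0],"fingers":0.3},{"dp":[-0.0054,-0.0656,0],"delta_rot":[0,0,0],"fingers":0.3},{"dp":[-0.0054,-0.0656,0],"delta_rot":[0,0,0],"fingers":0.3},{"dp":[-0.0054,-0.0656,0],"delta_rot":[0,0,0],"fingers":0.3},{"dp":[0,0,0],"delta_rot":[0,0,0],"fingers":0.3},{"dp":[0,0,0],"delta_rot":[0,0,0],"fingers":0.3}]'
cat > lp.py <<'E'
from h import *
s0=manip.sense();print(s0["tcp_pos"],s0["tool_rot"])
m,im,d=snap("wrist");P=cloud(m,d).reshape(-1,3);P=P[~np.isnan(P[:,0])]
for k,c,zl,zh,r in(("loupe",(.547,.410),.006,.05,.03),("bush",(.658,.352),.006,.05,.03)):
    s=(P[:,2]>zl)&(P[:,2]<zh)&(np.hypot(P[:,0]-c[0],P[:,1]-c[1])<r);Q=P[s]
    t=Q[Q[:,2]>np.percentile(Q[:,2],90)-.006]
    print(k,len(Q),cv2.minEnclosingCircle(t[:,:2].astype(np.float32)),np.percentile(t[:,2],[50,95]),((Q.max(0)+Q.min(0))/2))
E
python3 lp.py
```

```text
t: 13.77
tcp_pos: [0.5722, 0.0838, 0.2352]
tool_rot: [1.0, -0.0, -0.001, -0.0]
force: [-0.2, 0.2, -0.1]
finger_gap: 0.651
gripper_force: 0.0
t: 14.77
tcp_pos: [0.545, 0.4119, 0.2347]
tool_rot: [1.0, 0.002, -0.001, 0.001]
force: [-0.5, -0.7, 0.3]
finger_gap: 0.65
gripper_force: 0.0
[0.54503567 0.41185746 0.23474662] [ 9.99998237e-01  1.61601394e-03 -8.07895616e-04  5.11524172e-04]
loupe 1034 ((0.5491187572479248, 0.40896785259246826), 0.01820819452404976) [0.03613005 0.03804684] [0.54937216 0.40929305 0.02292909]
bush 1032 ((0.660131573677063, 0.3518331050872803), 0.016268210485577583) [0.03328136 0.03458243] [0.66023396 0.35193432 0.02105221]
```

```bash
python3 -m crank '[{"dp":[0.007,0.005,0.03],"delta_rot":[0,0,0],"fingers":0.3},{"dp":[0,0,0.05],"delta_rot":[0,0,0],"fingers":0.3},{"dp":[0,0,0.05],"delta_rot":[0,0,0],"fingers":0.3},{"dp":[0,0,0.05],"delta_rot":[0,0,0],"fingers":0.3},{"dp":[0,0,0.05],"delta_rot":[0,0,0],"fingers":0.3},{"dp":[0,0,0.04],"delta_rot":[0,0,0],"fingers":0.3},{"dp":[0,0,0.03],"delta_rot":[0,0,0],"fingers":0.3},{"dp":[0,0,0],"delta_rot":[0,0,0],"fingers":0.3},{"dp":[0,0,0],"delta_rot":[0,0,0],"fingers":0.3}]' 30
```

```text
t: 15.57
tcp_pos: [0.5498, 0.4066, 0.0852]
tool_rot: [1.0, -0.001, -0.001, 0.001]
force: [-0.3, 0.4, -0.8]
finger_gap: 0.651
gripper_force: 0.0
```

```bash
python3 -m crank '[{"dp":[-0.001,-0.005,0.01],"delta_rot":[0,0,0],"fingers":0},{"dp":[0,0,0],"delta_rot":[0,0,0],"fingers":0},{"dp":[0,0,0],"delta_rot":[0,0,0],"fingers":0}]' 30
python3 -m crank '[{"dp":[0,0,0],"delta_rot":[0,0,0],"fingers":-1},{"dp":[0,0,0],"delta_rot":[0,0,0],"fingers":-1},{"dp":[0,0,0],"delta_rot":[0,0,0],"fingers":-1},{"dp":[0,0,0],"delta_rot":[0,0,0],"fingers":-1},{"dp":[0,0,0],"delta_rot":[0,0,0],"fingers":-1}]'
python3 - <<'E'
from h import *
m,im,d=snap("wrist");cv2.imwrite("pics/w6.png",im[:,:,::-1])
print(manip.sense()["tcp_pos"])
E
```

```text
t: 15.82
tcp_pos: [0.5499, 0.4107, 0.0821]
tool_rot: [1.0, 0.0, 0.001, -0.0]
force: [0.0, -0.2, -0.4]
finger_gap: 0.497
gripper_force: 0.0
t: 16.23
tcp_pos: [0.5499, 0.4107, 0.0822]
tool_rot: [1.0, -0.0, 0.001, -0.0]
force: [-1.3, -0.4, 6.2]
finger_gap: 0.405
gripper_force: 30.4
[0.54989227 0.4107602  0.08225982]
```

View pics/w6.png

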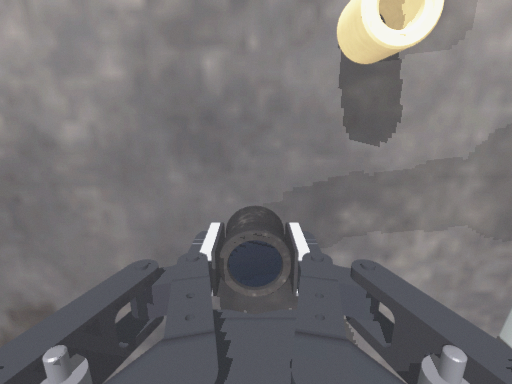

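The loupe sits upright and centred between the pads at (256,255). Lifting it and carrying it high over to the gear.

```bash
python3 -m crank '[{"dp":[0,0,-0.01],"delta_rot":[0,0,0],"fingers":-1},{"dp":[0,0,-0.03],"delta_rot":[0,0,0],"fingers":-1},{"dp":[0,0,-0.05],"delta_rot":[0,0,0],"fingers":-1},{"dp":[0,0,-0.06],"delta_rot":[0,0,0],"fingers":-1},{"dp":[0,0,-0.06],"delta_rot":[0,0,0],"fingers":-1},{"dp":[0,0,-0.06],"delta_rot":[0,0,0],"fingers":-1},{"dp":[0,0,-0.05],"delta_rot":[0,0,0],"fingers":-1},{"dp":[0,0,-0.03],"delta_rot":[0,0,0],"fingers":-1},{"dp":[0,0,0],"delta_rot":[0,0,0],"fingers":-1},{"dp":[0,0,0],"delta_rot":[0,0,0],"fingers":-1}]'
python3 -m crank '[{"dp":[0.003,0.03,0],"delta_rot":[0,0,0],"fingers":-1},{"dp":[0.007,0.06,0],"delta_rot":[0,0,0],"fingers":-1},{"dp":[0.007,0.06,0],"delta_rot":[0,0,0],"fingers":-1},{"dp":[0.007,0.06,0],"delta_rot":[0,0,0],"fingers":-1},{"dp":[0.007,0.06,0],"delta_rot":[0,0,0],"fingers":-1},{"dp":[0.007,0.06,0],"delta_rot":[0,0,0],"fingers":-1},{"dp":[0.007,0.06,0],"delta_rot":[0,0,0],"fingers":-1},{"dp":[0.007,0.06,0],"delta_rot":[0,0,0],"fingers":-1},{"dp":[0.007,0.06,0],"delta_rot":[0,0,0],"fingers":-1},{"dp":[0.007,0.06,0],"delta_rot":[0,0,0],"fingers":-1},{"dp":[0.005,0.036,0],"delta_rot":[0,0,0],"fingers":-1},{"dp":[0,0,0],"delta_rot":[0,0,0],"fingers":-1}]'
cat > fin.py <<'E'
from h import *
s=manip.sense();print(s["tcp_pos"],s["tool_rot"])
for n in("wrist","scene","top"):
    A=[];
    for _ in range(3):
        m,im,d=snap(n);W=cloud(m,d);A.append(W)
    if n=="wrist": cv2.imwrite("pics/w7.png",im[:,:,::-1])
    P=np.concatenate([a.reshape(-1,3) for a in A]);P=P[~np.isnan(P[:,0])]
    def sel(c,r,zl,zh): return P[(P[:,2]>zl)&(P[:,2]<zh)&(np.hypot(P[:,0]-c[0],P[:,1]-c[1])<r)]
    pl=sel((.52,.06),.04,.005,.022); pm=sel((.6115,.178),.008,.08,.1)
    g=sel((.584,.108),.033,.022,.045)
    print(n,"plate",np.median(pl[:,2]) if len(pl) else None,len(pl),"mark",np.median(pm[:,2]) if len(pm) else None,len(pm))
    if len(g)>20: print(" gear",len(g),cv2.minEnclosingCircle(g[:,:2].astype(np.float32)))
    tz=s["tcp_pos"]; L=P[(np.hypot(P[:,0]-tz[0],P[:,1]-tz[1])<.022)&(P[:,2]>tz[2]-.085)&(P[:,2]<tz[2]-.035)]
    if len(L): print(" loupe",len(L),L.min(0),L.max(0))
E
python3 fin.py
```

```text
t: 17.12
tcp_pos: [0.5495, 0.4104, 0.2574]
tool_rot: [1.0, -0.0, 0.001, -0.001]
force: [-0.1, 0.1, -1.3]
finger_gap: 0.403
gripper_force: 30.0
t: 18.12
tcp_pos: [0.5842, 0.1026, 0.2539]
tool_rot: [1.0, -0.002, -0.002, 0.001]
force: [-0.2, -0.5, -0.2]
finger_gap: 0.404
gripper_force: 30.1
[0.58422779 0.10260976 0.2538933 ] [ 9.99994429e-01 -2.46985062e-03 -2.06019333e-03  8.92804598e-04]
wrist plate 0.014401499880082741 4154 mark 0.09051204883886728 462
 gear 5021 ((0.5849368572235107, 0.10728160291910172), 0.027679413557052612)
 loupe 18012 [0.56469509 0.08175267 0.17145231] [0.60166511 0.12346707 0.2188915 ]
scene plate 0.014841817166708626 1303 mark 0.0905329479642521 40
 gear 666 ((0.5822553038597107, 0.10864245146512985), 0.029348131269216537)
 loupe 398 [0.56268094 0.08413803 0.17234713] [0.59680463 0.12270768 0.21872791]
top plate 0.016491642872316303 263 mark None 0
```

View pics/w7.png

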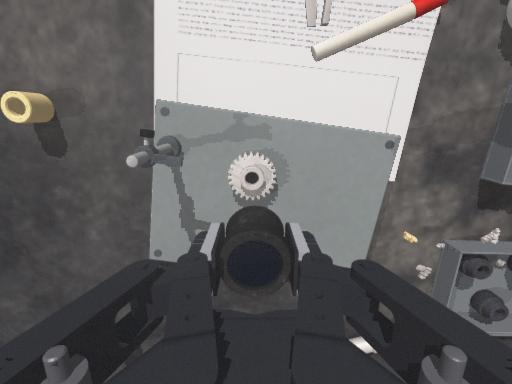

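The loupe is still upright in the pads at (255,255), with the gear ahead at (252,177) and the pointer undisturbed at (155,155). I'll centre it and lower it to the mark height (about 0.0908 m).

```bash
python3 -m crank '[{"dp":[0.0036,-0.0094,0],"delta_rot":[0,0,0],"fingers":-1},{"dp":[0,0,0.02],"delta_rot":[0,0,0],"fingers":-1},{"dp":[0,0,0.03],"delta_rot":[0,0,0],"fingers":-1},{"dp":[0,0,0.03],"delta_rot":[0,0,0],"fingers":-1},{"dp":[0,0,0.03],"delta_rot":[0,0,0],"fingers":-1},{"dp":[0,0,0.02],"delta_rot":[0,0,0],"fingers":-1},{"dp":[0,0,0.02],"delta_rot":[0,0,0],"fingers":-1},{"dp":[0,0,0],"delta_rot":[0,0,0],"fingers":-1},{"dp":[0,0,0],"delta_rot":[0,0,0],"fingers":-1},{"dp":[0,0,0],"delta_rot":[0,0,0],"fingers":-1},{"dp":[0,0,0],"delta_rot":[0,0,0],"fingers":-1},{"dp":[0,0,0],"delta_rot":[0,0,0],"fingers":-1}]'; python3 fin.py
```

```text
t: 19.57
tcp_pos: [0.5871, 0.112, 0.1818]
tool_rot: [1.0, -0.0, 0.001, -0.0]
force: [-0.4, 0.4, -0.7]
finger_gap: 0.408
gripper_force: 30.1
[0.58712974 0.11201422 0.18180916] [ 9.99999552e-01 -9.92906873e-05  9.41808713e-04 -9.54564122e-06]
wrist plate 0.014430050311760048 3390 mark 0.09056301802119092 890
 gear 6185 ((0.5850439071655273, 0.10736525803804398), 0.027575621381402016)
 loupe 18125 [0.56768921 0.09117814 0.0984913 ] [0.60463175 0.1313762  0.14680807]
scene plate 0.014856974296513503 1292 mark 0.0908021331536717 43
 gear 681 ((0.5840246677398682, 0.10970807820558548), 0.029403531923890114)
 loupe 437 [0.5654649  0.09181244 0.09769678] [0.60281319 0.13134068 0.1467592 ]
top plate 0.016094735985220154 257 mark None 0
```

```bash
python3 -m crank '[{"dp":[-0.0024,0.009,0.009],"delta_rot":[0,0,0],"fingers":-1},{"dp":[0,0,0.0085],"delta_rot":[0,0,0],"fingers":-1},{"dp":[0,0,0],"delta_rot":[0,0,0],"fingers":-1},{"dp":[0,0,0],"delta_rot":[0,0,0],"fingers":-1},{"dp":[0,0,0],"delta_rot":[0,0,0],"fingers":-1},{"dp":[0,0,0],"delta_rot":[0,0,0],"fingers":-1},{"dp":[0,0,0],"delta_rot":[0,0,0],"fingers":-1},{"dp":[0,0,0],"delta_rot":[0,0,0],"fingers":-1}]'; cat > chk.py <<'E'
from h import *
for n in("wrist","wrist","scene"):
    m,im,d=snap(n);W=cloud(m,d);P=W.reshape(-1,3);P=P[~np.isnan(P[:,0])]
    t=manip.sense()["tcp_pos"]
    L=P[(np.hypot(P[:,0]-t[0],P[:,1]-t[1])<.025)&(P[:,2]>t[2]-.085)&(P[:,2]<t[2]-.03)]
    rim=L[(L[:,2]>t[2]-.052)&(abs(L[:,1]-t[1])<.012)]
    print(n,t.round(4),"rim top z",np.percentile(L[:,2],[90,97]).round(4),"rim x",rim[:,0].min().round(4),rim[:,0].max().round(4),"low z",np.percentile(L[:,2],[1,5]).round(4))
    g=P[(P[:,2]>.022)&(P[:,2]<.045)&(np.hypot(P[:,0]-.5845,P[:,1]-.108)<.033)]
    print(" gear",cv2.minEnclosingCircle(g[:,:2].astype(np.float32)))
    if n=="scene": cv2.imwrite("pics/s8.png",cv2.resize(im[130:280,120:320,::-1],(800,600)))
    else:
        g=im[:,:,0]; 
        # pad inner edges along the row of the loupe centre: midpoint in y
        s=W[:,:,2]; 
        Q=L[(abs(L[:,2]-(t[2]-.046))<.004)]; print(" y extent at rim",Q[:,1].min(),Q[:,1].max(),Q[:,0].min(),Q[:,0].max())
E
python3 chk.py
```

```text
t: 20.68
tcp_pos: [0.5855, 0.1076, 0.1723]
tool_rot: [1.0, -0.0, 0.0, -0.0]
force: [0.6, -0.7, -0.3]
finger_gap: 0.405
gripper_force: 30.1
wrist [0.5855 0.1076 0.1723] rim top z [0.1355 0.1381] rim x 0.5664 0.6027 low z [0.0919 0.0981]
 gear ((0.5852148532867432, 0.10752276331186295), 0.02755352109670639)
 y extent at rim 0.0853310138844885 0.12984028670685727 0.5663919954637687 0.6026668250276043
wrist [0.5855 0.1076 0.1723] rim top z [0.1355 0.1382] rim x 0.5665 0.6027 low z [0.092  0.0981]
 gear ((0.5851454138755798, 0.10755392909049988), 0.027591586112976074)
 y extent at rim 0.0853182013043753 0.12974341375599516 0.5664778093933828 0.6027084820701011
scene [0.5855 0.1076 0.1723] rim top z [0.1327 0.1395] rim x 0.5649 0.5979 low z [0.0912 0.094 ]
 gear ((0.5825112462043762, 0.10988657176494598), 0.02807840146124363)
```

View pics/s8.png

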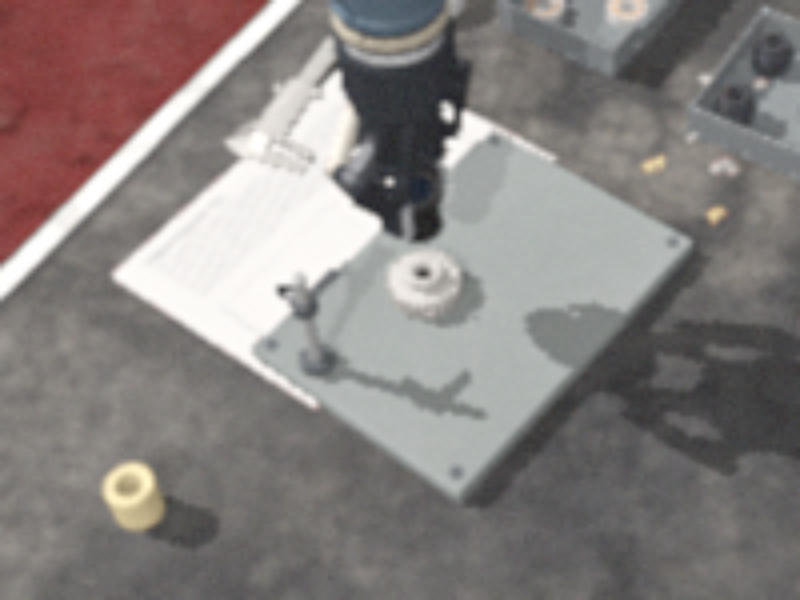

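The scene crop shows the loupe held upright over the gear at (425,285), and the pointer and bush untouched. One last sub-millimetre nudge, then a rim height check.

```bash
python3 -m crank '[{"dp":[0.001,0,-0.0012],"delta_rot":[0,0,0],"fingers":-1},{"dp":[0,0,0],"delta_rot":[0,0,0],"fingers":-1},{"dp":[0,0,0],"delta_rot":[0,0,0],"fingers":-1},{"dp":[0,0,0],"delta_rot":[0,0,0],"fingers":-1},{"dp":[0,0,0],"delta_rot":[0,0,0],"fingers":-1},{"dp":[0,0,0],"delta_rot":[0,0,0],"fingers":-1},{"dp":[0,0,0],"delta_rot":[0,0,0],"fingers":-1},{"dp":[0,0,0],"delta_rot":[0,0,0],"fingers":-1}]'; python3 - <<'E'
from h import *
m,im,d=snap("wrist");P=cloud(m,d).reshape(-1,3);P=P[~np.isnan(P[:,0])]
t=manip.sense()["tcp_pos"];print(t,manip.sense()["qd"].round(3))
for a,b in((.009,.015),(.015,.0185),(-.0185,-.015)):
    L=P[(P[:,0]-t[0]>a)&(P[:,0]-t[0]<b)&(abs(P[:,1]-t[1])<.007)&(P[:,2]>.1)&(P[:,2]<.15)]
    print(a,len(L),np.percentile(L[:,2],[10,50,90]) if len(L) else "")
E
```

```text
t: 21.5
tcp_pos: [0.5859, 0.1075, 0.1727]
tool_rot: [1.0, -0.0, -0.0, -0.0]
force: [0.4, 0.3, -0.4]
finger_gap: 0.406
gripper_force: 30.1
[0.58591897 0.10750109 0.17274936] [ 0.    -0.001 -0.001  0.001 -0.001 -0.001]
0.009 491 [0.10376391 0.12619448 0.12835454]
0.015 369 [0.10486252 0.12278932 0.1277517 ]
-0.0185 130 [0.12729195 0.12796584 0.12856759]
```

```bash
python3 -c "
from station import manip
print(manip.sign_off())"
```

```text
the job is handed in; nothing more can be done
None
```

I put the nut and the bearing in their bins, left the gear in place, and handed in at about 21.6 s with the loupe held level over the gear, its lower rim within about 1 mm of the pointer-top height by camera measurement; the sign-off gave no verdict.

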